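# Glue-up of a turned vase on its plinth in a sprung centring jig

## Task

Glue up the turned vase: set the dark stepped plinth flat and square in the pocket of the grey jig and let go of it, then stand the round vase upright, foot down, in the jig's blue sprung ring and press it straight down until its foot is closed firmly on the plinth. The glue needs pressure, so finish while still holding the vase pressed down; if you let go the springs lift it off again. Leave everything else on the bench where it is.

Things in the scene. Friction and masses are not known exactly. Their poses are not given: they have to be found in the camera images.
- jig: glue-up jig fixed to the bench: grey metal base 136 x 136 x 15 mm with a square pocket, black inside, in the middle of its top; four guide pins with springs, 50 mm from the centre in both jig x and y, caps 15 mm wide, tops 73 mm above the bench; they carry the blue floating ring. Origin: centre of its underside, on the bench; z up, x and y along its sides and the pocket's
- pocket (a point): centre of the pocket's floor, 9 mm above the bench. The pocket is 57 x 57 mm, 6 mm deep (mouth 15 mm above the bench), with a 2 mm chamfer, sides along jig x and y: the plinth's 54 mm lower step drops in with 1.5 mm play on each side. It is reached from above through the ring
- ring (a joint): travel of the blue ring, m: 0 with the springs up, growing as it is pressed down, end stop 0.018. The springs push up with 5 N at 0 and 0.7 N more per mm. With the plinth in the pocket the vase's foot meets it at about 0.012, where the springs push up with 13 N (the vase's weight helps against it); any further push goes into the joint between foot and plinth
- ring_seat (a point): centre of the blue ring's top edge, where the vase's belly rests; moves with the ring. 67.6 mm above the bench with the springs up, straight above the pocket's centre. Ring: bore 86 mm, outer diameter 106 mm, 10 mm thick, with four ears on the guide pins
- plinth: dark wooden stepped plinth, loose, about 50 g: lower step 54 x 54 x 8 mm, on it a centred upper step 34 x 34 x 14 mm (22 mm high in all) by which it can be gripped. Origin: centre of its underside; z up, x and y along its sides. It goes in upright; its four sides are alike
- vase: turned wooden vase, a round flask shape, loose, about 0.3 to 0.45 kg: flat foot 30 mm in diameter, ball-shaped belly 102 mm in diameter centred 52 mm above the foot, straight neck 28 mm in diameter, 101 to 145 mm above the foot. Origin: centre of the foot's underside; z along its axis, up. In the ring the ring's top edge lies 24.6 mm above the foot, the foot 12 mm above the plinth until pressed
- die: bystander: wooden die, cube of 34 mm, origin under its centre
- die_small: bystander: small wooden die, cube of 28 mm, origin under its centre
- stencil: bystander: flat steel stencil plate 70 x 90 x 4 mm with a window, origin under its centre
- glue: bystander: white glue bottle with orange nozzle, 58 mm in diameter, 170 mm tall, origin under its centre
- roll: bystander: red-brown roll of abrasive standing on end, 72 mm in diameter, 100 mm tall, origin under its centre
- offcut: bystander: pale wooden offcut 100 x 45 x 20 mm, origin under its centre
- knob: bystander: small turned reddish knob, 40 mm in diameter, 52 mm tall, origin under its centre
- brush: bystander: glue brush lying flat, 170 mm long, origin under its middle
There are look-alikes about, which are no part of the job. There is more than one size of the plinth; the job needs the largest.

How it is judged:
On the way, in this order (a step that is already met when the one before it is completed fails the run):
1. the plinth lies flat and square in the pocket, let go (horizontal distance between plinth and pocket below 0.003 m and z of plinth in the frame of pocket between -0.002 and 0.002 m and angle between plinth's own z axis and vertical below 0.04 rad and (angle between the x axis of plinth and the x axis of jig, either way round below 0.07 rad or angle between the x axis of plinth and the y axis of jig, either way round below 0.07 rad) and contact force between each of the arm, the fingers and plinth below 0.2 N), for 0.2 s.
2. the vase stands upright in the ring over the seated plinth (horizontal distance between plinth and pocket below 0.003 m and z of plinth in the frame of pocket between -0.002 and 0.002 m and angle between plinth's own z axis and vertical below 0.04 rad and (angle between the x axis of plinth and the x axis of jig, either way round below 0.07 rad or angle between the x axis of plinth and the y axis of jig, either way round below 0.07 rad) and contact force between vase and ring above 1 N and horizontal distance between vase and ring_seat below 0.006 m and angle between vase's own z axis and vertical below 0.1 rad), for 0.1 s.
At the end, for the whole second after the job is handed in: Plinth flat (2 mm) and square (0.07 rad) in the pocket, within 3 mm of centre; vase upright (0.05 rad) on it, within 5 mm of centred, pressed on it with over 1.5 N, the ring down 9.5 mm or more, pushing back over 3 N; the robot still holds or presses the vase (over 3 N), at rest (horizontal distance between plinth and pocket below 0.003 m and z of plinth in the frame of pocket between -0.002 and 0.002 m and angle between plinth's own z axis and vertical below 0.04 rad and (angle between the x axis of plinth and the x axis of jig, either way round below 0.07 rad or angle between the x axis of plinth and the y axis of jig, either way round below 0.07 rad) and value of joint ring above 0.0095 m and contact force between vase and plinth above 1.5 N and contact force between vase and ring above 3 N and z of vase in the frame of plinth between 0.02 and 0.0235 m and horizontal distance between vase and plinth below 0.005 m and angle between vase's own z axis and vertical below 0.05 rad and linear speed of vase below 0.02 m/s and contact force between any of the fingers, the arm and vase above 3 N); the arm keeps its last pose, push and grip.
It fails at once if another thing on the bench is shoved or knocked over (moved over 40 mm or tipped over) (distance of any of die, die_small, stencil, glue, roll, offcut, knob, brush from where it was at the start of the episode above 0.04 m or angle between any of glue, roll, knob's own z axis and vertical above 0.6 rad).
It fails at once if the vase is tipped over (angle between vase's own z axis and vertical above 0.7 rad).
It also fails if it takes over 72 s, if anything falls off the work surface, if the arm or the gripper's body presses on something with over 40 N, if the wrist force passes 120 N, or if a joint passes its speed limit or range.

## Robot

A 6-joint arm with a two-finger parallel gripper is mounted at the origin on the work surface. World frame = base frame: x ahead of the robot, y to its left, z up, the work surface at z = 0. Lengths are in m, angles in rad, forces in N, time in s.
With the tool pointing down it reaches from about 0.275 to 0.975 m from the base axis. Payload 8.4 kg.
Tool frame: the origin (TCP) lies on the centre line of the jaws, within the pads' length; the fingertips stand 25 mm ahead of it and the grasp point (between the pads) lies 6 mm ahead of it (bot.tip_reach is the distance from the TCP to the fingertips, in m); z points along the fingers, y is the line along which they close (so a half turn about z gives the same grasp; the last joint's range is limited). The gripper opens to 92 mm and grips with 3 to 60 N. Pads are 20 mm wide; open, the fingers measure 128 mm over their backs; the gripper's body (75 mm by 189 mm) begins 69 mm behind the grasp point.
Start: joints at [1.261, 0.353, 1.633, -0, 1.155, -0.002], TCP at [0.189, 0.596, 0.24] pointing down, gripper open.
Joint ranges: [-2.63, 2.63], [-0.92, 2.1], [0.06, 2.66], [-1.3, 4.44], [0, 2.69], [-3.02, 3.02]. Speed limits (rad/s): [2.22, 2.22, 2.79, 3.14, 3.14, 3.14].

## Interface

Orientations are given as [roll, pitch, yaw] about the fixed x, y, z axes, in that order (R = Rz(yaw) Ry(pitch) Rx(roll)).
In Python, from bench import status, eyes, hand_in, bot gives the robot as it stands. The module is installed in compiled form; this text tells all that it offers.
- The arm moves only by the tool drive_tool, never from a script. Its argument "commands" is a list of rows, each a list of 3 entries, a list of its own where there are three numbers: the shift along the tool's x, y, z in mm, then the turn, a rotation vector about the tool's x, y, z in rad, then the closure in counts, from 0 (fully open) to 255 (shut). In form: [[[tx, ty, tz], [rx, ry, rz], grip], ...]. A call has 1 to 5 rows; each row shifts and turns the commanded pose from where the row before left it, along the tool's axes as they then stand; what a row does not reach is not made up. A row lasts 1/8 s, in which the tool goes at most 62.5 mm and 10.7 degrees, less where a joint would pass 70% of its speed; a pose out of reach is approached as far as the arm can. A call with a gripper value outside its range is refused whole. The fingers move at their own pace and stop on an object; the grip force is fixed at half the most. Time passes only in rows, so rows that do not move let the fingers close. It gives the time, the measured TCP pose, the force, the opening and the grip force at its end, in the units of the state.
- status.state(): the state, without advancing time (a new reading comes with each control period).
- eyes.capture(name): name is "scene" or "top"; returns a dict with "image" (480x640x3 uint8, red, green, blue), "z_map" (480x640 float32, m along the optical axis (not along the pixel's ray), 0 where there is no reading), "fx", "fy", "cx", "cy" (pixels), "origin" and "attitude" of the camera in the world. Camera axes: x right, y down, z forward; pixel columns grow to the right and rows downward; lengths in m; the calibration is good to about 2 mm. A picture is of the moment at which its call begins.
- hand_in(): hands the job in; it is judged then, once.
The state is a dict: "clock": time; "joint_positions": joint angles; "dq": joint speeds; "joint_efforts": joint torques, N m; "ee_pos": TCP position; "tcp_rot": TCP orientation; "force": force on the tool from outside, world axes, zero at the start; "moment": the same for the moment, N m; "width": opening from 0.0 (shut) to 1.0 (fully open); "finger_force": force on a finger pad.
Only numpy, scipy, OpenCV 4.12 (cv2) and the standard library are available. Lean on these libraries where they do the work, as an engineer would, in place of code of your own. Each camera call takes 0.05 s, during which the arm holds its last target. There are 200 camera calls.

## Working session

There is one attempt and no reset: what is moved stays moved. The work goes in short steps, Python scripts to look and compute and a tool call to move; the robot and the scene stay as the last step left them, time stands still between calls to the robot, and variables do not carry over. Pictures are saved under pics/ and viewed, at most 10 in all, crops included, and the job is handed in when it is done.

Besides the shell and the picture viewer there is one more tool, called as name(argument=value, ...) on one line, values as JSON. drive_tool: Moves the arm, as the interface text tells. Its arguments: {"type":"object","properties":{"commands":{"type":"array","items":{"type":"array"}}},"required":["commands"]}

```bash
mkdir -p pics; ls
python3 - <<'E'
from bench import status, eyes
import cv2, numpy as np
for n in ("scene","top"):
    d=eyes.capture(n); cv2.imwrite(f"pics/{n}0.png",d["image"][...,::-1]); np.savez(f"{n}0.npz",**d)
    print(n,d["fx"],d["fy"],d["cx"],d["cy"],d["origin"],d["attitude"])
print(status.state())
E
```

```text
pics
scene 503.75644601983714 503.75644601983714 315.95573403166907 238.608265519864 [1.02353758 0.51616757 1.10186377] [-2.54353835  0.00298758  2.37866693]
top 525.3285573076924 525.3285573076924 316.3975565761861 237.0029842823754 [0.37377069 0.02983196 1.42425069] [-3.00148788e+00  1.36404911e-03 -1.56430997e+00]
{'clock': 0.1, 'joint_positions': array([ 1.26060357e+00,  3.53585020e-01,  1.63404123e+00, -7.62063380e-06,
        1.15518922e+00, -2.37405133e-03]), 'dq': array([ 0.00044262, -0.00236997, -0.00264794,  0.00036988, -0.00030242,
        0.00092191]), 'joint_efforts': array([-6.23236301e-04, -5.94902837e+01, -3.34927154e+01,  6.99223601e-02,
        1.82949600e-02, -5.64036463e-05]), 'ee_pos': array([0.18922664, 0.59524345, 0.23894285]), 'tcp_rot': array([-3.14036983e+00,  4.06509721e-06,  2.83377703e+00]), 'force': array([-0.16417858,  0.40931156,  0.28552839]), 'moment': array([ 0.06717586, -0.01451525, -0.07117972]), 'finger_force': 0.0, 'width': 1.0001604744983914}
```

View pics/scene0.png

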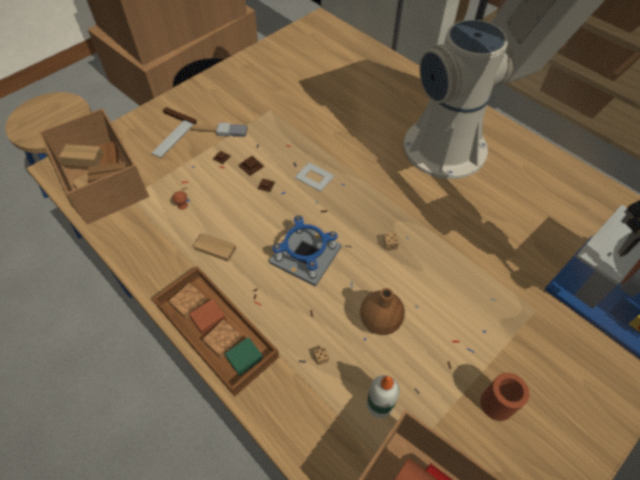

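View pics/top0.png

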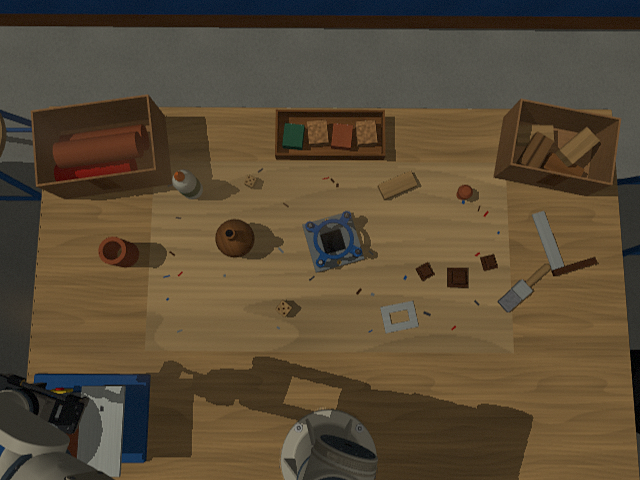

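Scene view: jig at (305,250), the three dark plinths at (222,158), (250,165) and (266,185), vase at (382,310). Top view: jig (333,243), plinths (425,271), (457,277) (the largest) and (488,262), vase (235,238), arm well out of the way.

```bash
cat > h.py <<'E'
import numpy as np, cv2
from scipy.spatial.transform import Rotation as R
def load(n,f=None):
    from bench import eyes
    return eyes.capture(n) if f is None else dict(np.load(f))
def cloud(d):
    v,u=np.mgrid[0:480,0:640]; z=d["z_map"]
    P=np.stack([(u-d["cx"])/d["fx"]*z,(v-d["cy"])/d["fy"]*z,z],-1)
    return P@R.from_euler("xyz",d["attitude"]).as_matrix().T+d["origin"]
def ray(d,uv,h):
    uv=np.atleast_2d(np.asarray(uv,float))
    r=np.c_[(uv[:,0]-d["cx"])/d["fx"],(uv[:,1]-d["cy"])/d["fy"],np.ones(len(uv))]@R.from_euler("xyz",d["attitude"]).as_matrix().T
    o=np.asarray(d["origin"]); return o+r*((h-o[2])/r[:,2])[:,None]
def circ(p):
    A=np.c_[2*p[:,:2],np.ones(len(p))]; s=np.linalg.lstsq(A,(p[:,:2]**2).sum(1),rcond=None)[0]
    return s[0],s[1],np.sqrt(s[2]+s[0]**2+s[1]**2)
E
python3 - <<'E'
from h import *
for n,boxes in (("top",dict(pl=(437,478,258,297),jig=(295,375,205,275),vase=(205,265,205,265))),("scene",dict(pl=(234,266,150,180),jig=(262,345,210,290),vase=(350,412,280,340)))):
    d=load(n,n+"0.npz"); P=cloud(d); hsv=cv2.cvtColor(d["image"],cv2.COLOR_RGB2HSV)
    tab=P[300:330,200:260] if n=="top" else P[330:350,440:470]
    print(n,"table z",np.median(tab[...,2]),tab[...,2].std())
    for k,(a,b,c,e) in boxes.items():
        p=P[c:e,a:b].reshape(-1,3); im=d["image"][c:e,a:b].reshape(-1,3); h=hsv[c:e,a:b].reshape(-1,3)
        if k=="pl":
            print(" z hist",np.histogram(p[:,2],bins=np.arange(-.01,.04,.004)))
            for lo,hi in ((.004,.014),(.018,.03)):
                q=p[(p[:,2]>lo)&(p[:,2]<hi)]; print("  pl",len(q),q.mean(0))
            q=p[(p[:,2]>.004)]; print("  rect all",cv2.minAreaRect((q[:,:2]*1000).astype(np.float32)))
            q=p[(p[:,2]>.016)]; print("  rect top",cv2.minAreaRect((q[:,:2]*1000).astype(np.float32)))
        if k=="jig":
            blue=(h[:,0]>100)&(h[:,0]<125)&(h[:,1]>120)
            print(" blue",blue.sum(), np.histogram(p[blue,2],bins=np.arange(0,.09,.01)))
            q=p[blue&(p[:,2]>.055)]; print("  blue mean",q.mean(0),cv2.minAreaRect((q[:,:2]*1000).astype(np.float32)))
            q=p[(p[:,2]>.01)&(p[:,2]<.02)]; print("  base",len(q),cv2.minAreaRect((q[:,:2]*1000).astype(np.float32)))
        if k=="vase":
            q=p[p[:,2]>.135]; print("  rim",len(q),q.mean(0),q[:,2].max(),circ(q))
            q=p[(p[:,2]>.06)&(p[:,2]<.095)]
            A=np.c_[2*q,np.ones(len(q))]; s=np.linalg.lstsq(A,(q**2).sum(1),rcond=None)[0]; print("  sphere",s[:3],np.sqrt(s[3]+(s[:3]**2).sum()))
E
```

```text
top table z 0.0007254975289253673 0.058143331736714425
 z hist (array([ 14, 156, 566, 431, 184,  57,  25,  81,  65,  14,   0,   0]), array([-0.01 , -0.006, -0.002,  0.002,  0.006,  0.01 ,  0.014,  0.018,
        0.022,  0.026,  0.03 ,  0.034,  0.038]))
  pl 418 [ 0.46544527 -0.34786491  0.0070932 ]
  pl 160 [ 0.46544237 -0.34624017  0.02239329]
  rect all ((449.82135009765625, -185.48992919921875), (107.97462463378906, 443.76837158203125), 5.777883529663086)
  rect top ((431.2008361816406, -166.3424530029297), (37.71980285644531, 407.0722351074219), 11.023452758789062)
 blue 532 (array([  4,  14,   0,   0,   0,   3, 411, 100]), array([0.  , 0.01, 0.02, 0.03, 0.04, 0.05, 0.06, 0.07, 0.08]))
  blue mean [ 0.54667385 -0.01161583  0.0675235 ] ((560.732666015625, -11.582023620605469), (120.7101058959961, 122.88678741455078), 15.92735481262207)
  base 1326 ((560.0798950195312, -13.027107238769531), (142.0042266845703, 178.5457763671875), 12.572026252746582)
  rim 123 [0.53829798 0.22087646 0.30094091] 1.4242506881382797 (np.float64(0.470162956347725), np.float64(0.13756715665154548), np.fl
[... 572 characters left out ...]
78125, 83.59536743164062), (1045.4141845703125, 50.675785064697266), 58.52531433105469)
 blue 556 (array([  7,  15,   0,   0,   0,   0, 418, 112]), array([0.  , 0.01, 0.02, 0.03, 0.04, 0.05, 0.06, 0.07, 0.08]))
  blue mean [0.57341226 0.00163555 0.07598549] ((794.351806640625, 204.03512573242188), (760.2478637695312, 147.76455688476562), 42.712642669677734)
  base 1560 ((564.8270263671875, -9.716377258300781), (138.72958374023438, 137.30274963378906), 16.134546279907227)
  rim 172 [0.6205093  0.28105881 0.25647186] 1.1018637736324939 (np.float64(0.7936110863831634), np.float64(0.3851795434597953), np.float64(0.2637293760797648))
  sphere [0.56534772 0.24898879 0.05375182] 0.05041732092835861
```

Run:
```python
import cv2,numpy as np
t=cv2.imread("pics/top0.png")
a=cv2.resize(t[200:285,290:375],(510,510),interpolation=cv2.INTER_CUBIC)
s=cv2.imread("pics/scene0.png"); b=cv2.resize(t[240:300,410:500],(290,193),interpolation=cv2.INTER_CUBIC)
c=cv2.resize(s[205:290,260:345],(290,290),interpolation=cv2.INTER_CUBIC)
o=np.zeros((510,800,3),np.uint8); o[:,:510]=a; o[:193,510:]=b; o[200:490,510:]=c
cv2.imwrite("pics/crop1.png",o)
```

```text
(no output)
```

View pics/crop1.png

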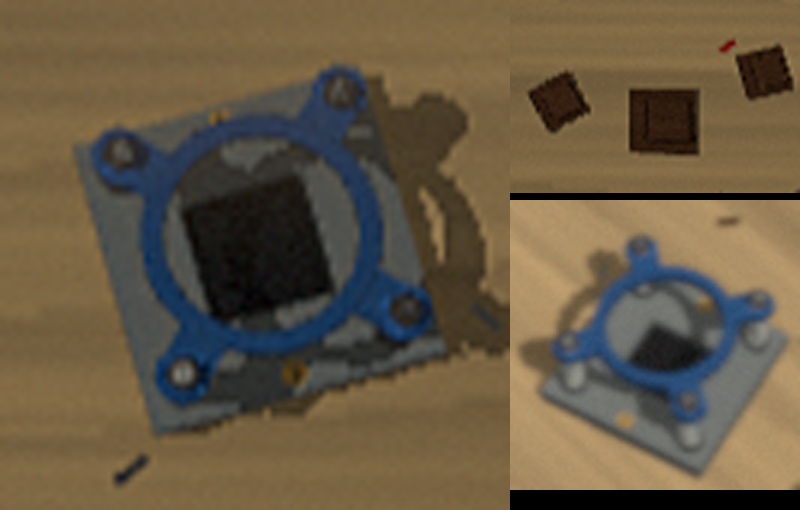

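Crop: the jig is turned about 15° in the top view, its black pocket fully visible through the ring; the largest plinth (middle, at top (457,277)) is nearly square to the image.

```bash
cat > m.py <<'E'
from h import *
def rect(d,mask,h):
    mask=cv2.morphologyEx(mask.astype(np.uint8),cv2.MORPH_OPEN,np.ones((3,3)))
    cs,_=cv2.findContours(mask,cv2.RETR_EXTERNAL,cv2.CHAIN_APPROX_NONE)
    c=max(cs,key=cv2.contourArea)[:,0]; p=ray(d,c,h)[:,:2]*1000
    M=cv2.moments(p.astype(np.float32).reshape(-1,1,2))
    return cv2.minAreaRect(p.astype(np.float32)),(M["m10"]/M["m00"],M["m01"]/M["m00"])
def box(m,b):
    o=np.zeros_like(m); a,bb,c,e=b; o[c:e,a:bb]=m[c:e,a:bb]; return o
E
python3 - <<'E'
from m import *
for n,B in (("top",dict(pl=(440,475,260,295),poc=(312,355,222,260),jig=(295,375,203,277),vase=(205,265,205,265))),("scene",dict(pl=(236,264,152,178),poc=(285,325,225,262),jig=(262,345,210,290),vase=(350,412,275,340)))):
    d=load(n,n+"0.npz"); P=cloud(d); im=d["image"].astype(int); hsv=cv2.cvtColor(d["image"],cv2.COLOR_RGB2HSV)
    V=hsv[...,2]; S=hsv[...,1]; ok=d["z_map"]>.2
    dark=(V<85)
    print(n,"V plinth", V[277 if n=="top" else 165,440:475:3 ] if n=="top" else V[165,236:264:2])
    print(" plinth lower",rect(d,box(dark,B["pl"]),.008))
    print(" pocket",rect(d,box(V<50,B["poc"]),.015))
    blue=(hsv[...,0]>100)&(hsv[...,0]<128)&(S>110)
    bm=box(blue,B["jig"]).astype(np.uint8)
    cs,hi=cv2.findContours(bm,cv2.RETR_CCOMP,cv2.CHAIN_APPROX_NONE)
    inner=max((c for c,h in zip(cs,hi[0]) if h[3]>=0),key=cv2.contourArea)[:,0]
    print(" ring bore",circ(ray(d,inner,.0676)))
    z=P[...,2]; b=box(ok&(z>.012)&(z<.16),B["vase"])
    q=P[box(ok&(z>.125)&(z<.16),B["vase"])]; print(" neck",len(q),np.median(q,0),cv2.minEnclosingCircle((q[:,:2]*1000).astype(np.float32)))
    q=P[box(ok&(z>.05)&(z<.095),B["vase"])]; A=np.c_[2*q,np.ones(len(q))]; s=np.linalg.lstsq(A,(q**2).sum(1),rcond=None)[0]; print(" sphere",s[:3])
    print(" grey base",rect(d,box(ok&(z>.009)&(z<.021),B["jig"]),.015))
E
```

```text
top V plinth [127 128 134  49  23  49  48  50  46  39 128 128]
 plinth lower (((465.8333435058594, -347.6632385253906), (51.106624603271484, 58.33684158325195), 0.36519119143486023), (466.00787430256526, -347.70603373413024))
 pocket (((558.8311767578125, -11.319896697998047), (65.45877838134766, 57.37416458129883), 16.112825393676758), (561.6771246487865, -10.224246242184106))
 ring bore (np.float64(0.5626928372502565), np.float64(-0.010369762150911566), np.float64(0.044583507188588674))
 neck 115 [0.5602355  0.24723155 0.14461224] ((561.4957275390625, 247.97793579101562), 14.052445411682129)
 sphere [0.56179794 0.24816779 0.05275224]
 grey base (((583.7364501953125, -19.263778686523438), (87.67860412597656, 49.25762176513672), 66.17396545410156), (587.8846443138102, -18.793880619658758))
scene V plinth [157 126  74  57  44  48  65  72  65  61  57  63  70  99]
 plinth lower (((470.20611572265625, -343.6717834472656), (49.00996780395508, 51.63977813720703), 0.35103240609169006), (470.20740687204636, -343.7445442638719))
 pocket (((555.7969970703125, -14.082935333251953), (34.0275993347168, 48.405181884765625), 26.433135986328125), (555.6361916994107, -16.231206749112918))
 ring bore (np.float64(0.5635535555229118), np.float64(-0.00969648622485414), np.float64(0.043049688479916186))
 neck 176 [0.56897446 0.25066849 0.14502545] ((565.9349975585938, 249.07423400878906), 14.86844253540039)
 sphere [0.56534889 0.24897551 0.05383235]
 grey base (((565.7782592773438, -9.3978271484375), (139.17919921875, 140.84194946289062), 17.575029373168945), (587.0982583432798, 15.158634272405031))
```

drive_tool(commands=[[[0, 0, 0], [0, 0, 0.18], 85], [[0, 0, 0], [0, 0, 0.18], 85], [[0, 0, 0], [0, 0, 0.18], 85], [[0, 0, 0], [0, 0, 0.18], 85], [[0, 0, 0], [0, 0, 0.18], 85]])

```text
clock: 0.72
ee_pos: [0.1895, 0.5926, 0.2388]
tcp_rot: [-3.139, 0.007, 1.929]
force: [3.7, -20.9, 14.8]
width: 0.67
finger_force: 10.9
```

drive_tool(commands=[[[0, 0, 0], [0, 0, 0.18], 85], [[0, 0, 0], [0, 0, 0.18], 85], [[-47, 14, 0], [0, 0, 0], 85], [[-47, 14, 0], [0, 0, 0], 85], [[-47, 14, 0], [0, 0, 0], 85]])

```text
clock: 1.35
ee_pos: [0.2319, 0.4531, 0.2392]
tcp_rot: [-3.141, 0.001, 1.574]
force: [0.5, -0.1, 0.8]
width: 0.667
finger_force: 0.0
```

drive_tool(commands=[[[-47, 14, 0], [0, 0, 0], 85], [[-47, 14, 0], [0, 0, 0], 85], [[-47, 14, 0], [0, 0, 0], 85], [[-47, 14, 0], [0, 0, 0], 85], [[-47, 14, 0], [0, 0, 0], 85]])

```text
clock: 1.98
ee_pos: [0.3025, 0.2184, 0.2395]
tcp_rot: [3.141, 0.0, 1.574]
force: [1.5, -1.5, 1.0]
width: 0.664
finger_force: 0.0
```

drive_tool(commands=[[[-47, 14, 0], [0, 0, 0], 85], [[-47, 14, 0], [0, 0, 0], 85], [[-47, 14, 0], [0, 0, 0], 85], [[-47, 14, 0], [0, 0, 0], 85], [[-47, 14, 0], [0, 0, 0], 85]])

```text
clock: 2.6
ee_pos: [0.3733, -0.0165, 0.2396]
tcp_rot: [3.141, -0.0, 1.574]
force: [0.3, 0.7, 0.7]
width: 0.67
finger_force: 0.0
```

drive_tool(commands=[[[-47, 14, 0], [0, 0, 0], 85], [[-47, 14, 0], [0, 0, 0], 85], [[-47, 14, 0], [0, 0, 0], 85], [[-47, 14, 0], [0, 0, 0], 85], [[-47, 14, 0], [0, 0, 0], 85]])

```text
clock: 3.22
ee_pos: [0.4439, -0.2513, 0.2393]
tcp_rot: [-3.141, -0.0, 1.573]
force: [-0.6, 0.0, 0.5]
width: 0.668
finger_force: 0.0
```

drive_tool(commands=[[[-47, 12, 0], [0, 0, 0], 85], [[-47, 0, 0], [0, 0, 0], 85], [[0, 0, 0], [0, 0, 0], 85]])

```text
clock: 3.6
ee_pos: [0.4559, -0.346, 0.239]
tcp_rot: [-3.141, 0.0, 1.571]
force: [-0.7, 0.9, -0.4]
width: 0.667
finger_force: 0.0
```

drive_tool(commands=[[[0, 10, 45], [0, 0, 0], 85], [[0, 0, 45], [0, 0, 0], 85], [[0, 0, 45], [0, 0, 0], 85], [[0, 0, 40], [0, 0, 0], 85], [[0, 0, 0], [0, 0, 0], 85]])

```text
clock: 4.22
ee_pos: [0.4641, -0.3411, 0.062]
tcp_rot: [-3.136, -0.004, 1.574]
force: [-0.6, -0.0, 0.3]
width: 0.669
finger_force: 0.0
```

Run:
```python
from h import *
s=load("scene");t=load("top")
cv2.imwrite("pics/h1.png",np.hstack([cv2.resize(d["image"][b:b+w,a:a+w,::-1],(400,400),interpolation=cv2.INTER_CUBIC) for d,a,b,w in ((s,200,105,110),(t,410,220,100))]))
```

```text
(no output)
```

View pics/h1.png

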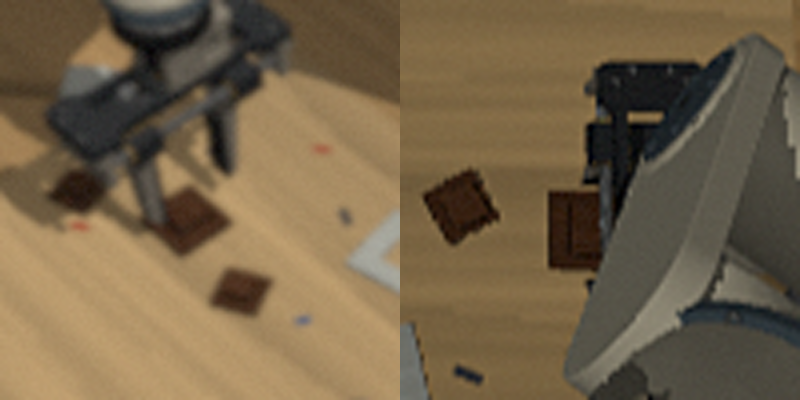

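Left (scene) shows the open jaws straddling the largest plinth (190,220) with the smaller ones clear; right (top) shows its left part beside the wrist.

drive_tool(commands=[[[0, 0, 0], [0, 0, 0], 85], [[0, 0, 0], [0, 0, 0], 85]])

```text
clock: 4.58
ee_pos: [0.467, -0.3441, 0.0662]
tcp_rot: [3.14, 0.002, 1.574]
force: [-0.5, -0.3, 0.4]
width: 0.669
finger_force: 0.0
```

drive_tool(commands=[[[-2, -1, 15], [0, 0, 0], 85], [[0, 0, 10], [0, 0, 0], 85], [[0, 0, 3], [0, 0, 0], 85], [[0, 0, 0], [0, 0, 0], 85], [[0, 0, 0], [0, 0, 0], 85]])

```text
clock: 5.2
ee_pos: [0.4653, -0.3456, 0.0367]
tcp_rot: [3.141, 0.0, 1.574]
force: [0.1, -1.1, 0.5]
width: 0.665
finger_force: 0.0
```

Tips at about z = 11.7 mm, within the upper step's 8–22 mm span; close.

drive_tool(commands=[[[0, 0, 0.5], [0, 0, 0], 255], [[0, 0, 0], [0, 0, 0], 255], [[0, 0, 0], [0, 0, 0], 255], [[0, 0, 0], [0, 0, 0], 255], [[0, 0, 0], [0, 0, 0], 255]])

```text
clock: 5.82
ee_pos: [0.4653, -0.3456, 0.0363]
tcp_rot: [3.141, 0.0, 1.574]
force: [0.9, 0.3, 1.3]
width: 0.367
finger_force: 30.0
```

drive_tool(commands=[[[0, 0, 0], [0, 0, 0], 255], [[0, 0, -30], [0, 0, 0], 255], [[0, 0, -50], [0, 0, 0], 255], [[0, 0, -50], [0, 0, 0], 255], [[0, 0, 0], [0, 0, 0], 255]])

```text
clock: 6.45
ee_pos: [0.467, -0.347, 0.1699]
tcp_rot: [3.136, 0.004, 1.574]
force: [0.6, 0.2, -1.1]
width: 0.367
finger_force: 30.0
```

drive_tool(commands=[[[42, 12, 0], [0, 0, -0.07], 255], [[42, 12, 0], [0, 0, -0.07], 255], [[45, 9, 0], [0, 0, -0.07], 255], [[45, 6, 0], [0, 0, -0.07], 255], [[42, 0, 0], [0, 0, 0], 255]])

```text
clock: 7.08
ee_pos: [0.4722, -0.1276, 0.1648]
tcp_rot: [-3.14, -0.001, 1.855]
force: [1.0, -0.2, -0.3]
width: 0.367
finger_force: 30.0
```

drive_tool(commands=[[[42, 0, 0], [0, 0, 0], 255], [[42, 0, 0], [0, 0, 0], 255], [[35, 0, 0], [0, 0, 0], 255], [[0, 0, 0], [0, 0, 0], 255], [[0, 0, 0], [0, 0, 0], 255]])

```text
clock: 7.7
ee_pos: [0.4397, -0.0153, 0.1655]
tcp_rot: [-3.141, 0.0, 1.855]
force: [0.4, 0.2, -1.5]
width: 0.365
finger_force: 30.0
```

drive_tool(commands=[[[-10, 40, 0], [0, 0, 0], 255], [[-10, 40, 0], [0, 0, 0], 255], [[-9, 39, 0], [0, 0, 0], 255], [[0, 0, 20], [0, 0, 0], 255], [[0, 0, 0], [0, 0, 0], 255]])

```text
clock: 8.32
ee_pos: [0.5613, -0.0108, 0.1442]
tcp_rot: [-3.138, -0.001, 1.853]
force: [0.2, -0.1, -0.3]
width: 0.365
finger_force: 30.0
```

Run:
```python
from h import *
from bench import status
s=load("scene");t=load("top"); st=status.state(); print(st["ee_pos"],st["tcp_rot"])
np.savez("s2.npz",**s); np.savez("t2.npz",**t)
cv2.imwrite("pics/h2.png",np.hstack([cv2.resize(d["image"][b:b+w,a:a+w,::-1],(400,400),interpolation=cv2.INTER_CUBIC) for d,a,b,w in ((s,250,180,110),(t,290,195,90))]))
```

```text
[ 0.56179328 -0.01049031  0.14581598] [-3.14037584e+00 -2.71612078e-04  1.85284679e+00]
```

View pics/h2.png

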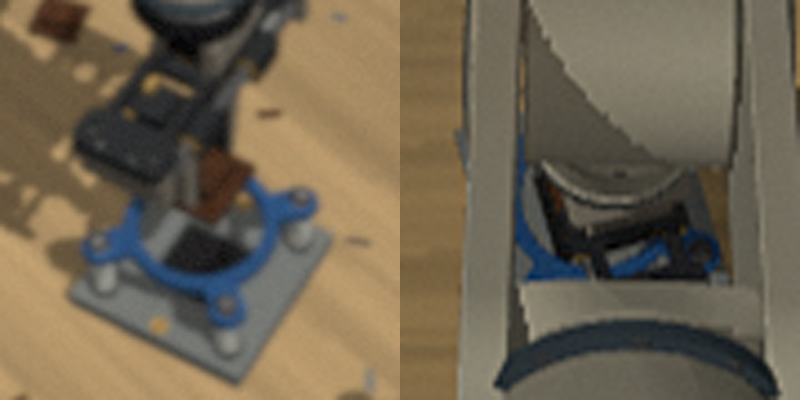

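Left (scene) shows the plinth hanging level above the ring with its front corner near full-image (308,240) and the pocket visible below; the top view is mostly blocked by the wrist.

Run:
```python
from m import *
s=load("scene","s2.npz"); hsv=cv2.cvtColor(s["image"],cv2.COLOR_RGB2HSV); P=cloud(s)
H,S,V=[hsv[...,i] for i in range(3)]
m=box((H<14)&(S>100)&(V<130)&(P[...,2]>.09)&(P[...,2]<.14),(295,325,218,248))
cs,_=cv2.findContours(m.astype(np.uint8),cv2.RETR_EXTERNAL,cv2.CHAIN_APPROX_NONE); c=max(cs,key=cv2.contourArea)[:,0]
a=np.radians(16); c0=np.array([.5618,-.0105]); U=np.array([[np.cos(a),np.sin(a)],[-np.sin(a),np.cos(a)]])
for h in (.110,.118):
    q=(ray(s,c,h)[:,:2]-c0)@U.T*1000
    print(h,"jig x' range",q[:,0].min(),q[:,0].max(),"y'",q[:,1].min(),q[:,1].max(), len(q))
q=P[m]; qq=(q[:,:2]-c0)@U.T*1000
sel=(q[:,2]>.112)&(q[:,2]<.124); print(len(qq),qq[sel].max(0),qq[sel].min(0),np.median(q[:,2]))
# pocket visible black
m=box(V<50,(285,325,225,262)); 
b=ray(s,np.argwhere(m)[:,::-1],.015)[:,:2]; qq=(b-c0)@U.T*1000; print("pocket",np.percentile(qq,[2,50,98],axis=0))
```

```text
0.11 jig x' range -31.970301839536518 21.168237608733676 y' -10.053225831596691 23.94840025584308 49
0.118 jig x' range -26.96162845691899 25.748315526039224 y' -6.915323497758261 26.812058267093263 49
180 [25.74642035 26.464704  ] [-25.08865274   9.65328585] 0.12008891964219304
pocket [[-56.43282436 -85.00934139]
 [-13.77820141 -11.03974897]
 [ 10.2987343   18.12786266]]
```

drive_tool(commands=[[[0, 1.2, 25], [0, 0, 0], 255], [[0, 0, 25], [0, 0, 0], 255], [[0, 0, 20], [0, 0, 0], 255], [[0, 0, 15], [0, 0, 0], 255], [[0, 0, 0], [0, 0, 0], 255]])

```text
clock: 9.05
ee_pos: [0.5628, -0.0095, 0.0607]
tcp_rot: [-3.14, -0.0, 1.854]
force: [-0.1, -0.8, 0.0]
width: 0.366
finger_force: 30.0
```

drive_tool(commands=[[[0, 0, 0], [0, 0, 0], 255], [[0, 0, 0], [0, 0, 0], 255]])

```text
clock: 9.3
ee_pos: [0.5639, -0.0094, 0.0619]
tcp_rot: [3.14, 0.0, 1.854]
force: [-0.2, -0.1, -1.1]
width: 0.366
finger_force: 30.0
```

drive_tool(commands=[[[0, -0.8, 5], [0, 0, 0], 255], [[0, 0, 4], [0, 0, 0], 255], [[0, 0, 2], [0, 0, 0], 255], [[0, 0, 2], [0, 0, 0], 255], [[0, 0, 0], [0, 0, 0], 255]])

```text
clock: 9.93
ee_pos: [0.5627, -0.0096, 0.0479]
tcp_rot: [3.142, 0.0, 1.854]
force: [0.5, -0.1, -1.4]
width: 0.362
finger_force: 30.0
```

drive_tool(commands=[[[0, 0, 1], [0, 0, 0], 255], [[0, 0, 1], [0, 0, 0], 255], [[0, 0, 0], [0, 0, 0], 255]])

```text
clock: 10.3
ee_pos: [0.5627, -0.0096, 0.0461]
tcp_rot: [3.141, 0.0, 1.854]
force: [1.5, 0.1, -1.0]
width: 0.366
finger_force: 30.0
```

drive_tool(commands=[[[0, 0, 1], [0, 0, 0], 255], [[0, 0, 0], [0, 0, 0], 255], [[0, 0, 0], [0, 0, 0], 144], [[0, 0, 0], [0, 0, 0], 144], [[0, 0, 0], [0, 0, 0], 144]])

```text
clock: 10.92
ee_pos: [0.5624, -0.0096, 0.045]
tcp_rot: [-3.141, -0.0, 1.854]
force: [-0.3, -0.2, -0.3]
width: 0.434
finger_force: 0.0
```

drive_tool(commands=[[[0, 0, 0], [0, 0, 0], 144], [[0, 0, -8], [0, 0, 0], 144], [[0, 0, -12], [0, 0, 0], 144], [[0, 0, 0], [0, 0, 0], 144], [[0, 0, 0], [0, 0, 0], 144]])

```text
clock: 11.55
ee_pos: [0.5627, -0.0096, 0.0654]
tcp_rot: [3.141, 0.0, 1.854]
force: [0.1, 0.6, 0.1]
width: 0.437
finger_force: 0.0
```

drive_tool(commands=[[[0, 0, -40], [0, 0, 0], 144], [[0, 0, -50], [0, 0, 0], 144], [[0, 0, -50], [0, 0, 0], 85], [[0, 0, -45], [0, 0, 0], 85], [[50, 14, 0], [0, 0, 0], 85]])

```text
clock: 12.18
ee_pos: [0.5644, 0.0409, 0.2539]
tcp_rot: [3.135, 0.002, 1.85]
force: [0.2, 0.2, -0.6]
width: 0.67
finger_force: 0.0
```

drive_tool(commands=[[[50, 14, 0], [0, 0, 0], 85], [[50, 14, 0], [0, 0, 0], 85], [[50, 15, 0], [0, 0, 0], 85], [[48, 15, 0], [0, 0, 0], 85], [[0, 0, 0], [0, 0, 0], 85]])

```text
clock: 12.8
ee_pos: [0.562, 0.2516, 0.2495]
tcp_rot: [-3.141, -0.001, 1.857]
force: [0.2, -0.9, -0.6]
width: 0.665
finger_force: 0.0
```

Run:
```python
from h import *
from bench import status
s=load("scene");t=load("top"); st=status.state(); print(st["ee_pos"],st["tcp_rot"])
np.savez("s3.npz",**s); np.savez("t3.npz",**t)
cv2.imwrite("pics/h3.png",np.hstack([cv2.resize(d["image"][b:b+w,a:a+w,::-1],(400,400),interpolation=cv2.INTER_CUBIC) for d,a,b,w in ((s,250,180,110),(t,290,195,90))]))
c=np.array([.5628,-.0102]); P=cloud(s); 
for n,d in (("s",s),("t",t)):
    P=cloud(d); r=np.hypot(P[...,0]-c[0],P[...,1]-c[1]); q=P[(r<.035)&(P[...,2]>.024)&(P[...,2]<.04)]
    print(n,len(q),np.median(q,0) if len(q) else 0, q.mean(0), cv2.minAreaRect((q[:,:2]*1000).astype(np.float32)))
```

```text
[0.5620323  0.24854766 0.24945555] [-3.14039220e+00  5.94936959e-04  1.85510766e+00]
s 171 [ 0.56329461 -0.01000111  0.03225659] [ 0.56408374 -0.00994023  0.03198223] ((562.8861694335938, -10.37198257446289), (35.624813079833984, 36.725547790527344), 14.915671348571777)
t 159 [ 0.55968718 -0.01145333  0.03128778] [ 0.55910355 -0.01152984  0.03112532] ((560.7586059570312, -17.992694854736328), (33.97933578491211, 47.366294860839844), 17.439788818359375)
```

View pics/h3.png

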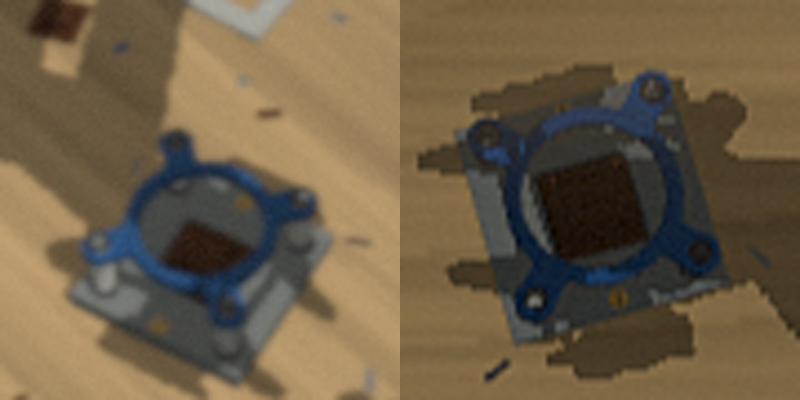

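The plinth sits in the pocket in both views (scene crop (205,250), top crop (592,205)), square to the jig, its top about 31–32 mm above the bench. Now the vase neck.

drive_tool(commands=[[[0, 1, 40], [0, 0, 0], 85], [[0, 0, 40], [0, 0, 0], 85], [[0, 0, 25], [0, 0, 0], 85], [[0, 0, 10], [0, 0, 0], 85], [[0, 0, 0], [0, 0, 0], 85]])

```text
clock: 13.52
ee_pos: [0.5635, 0.248, 0.135]
tcp_rot: [-3.141, 0.0, 1.853]
force: [-0.3, 0.4, -0.1]
width: 0.667
finger_force: 0.0
```

drive_tool(commands=[[[0, 0, 0], [0, 0, 0], 85], [[0, 0, 0], [0, 0, 0], 85]])

```text
clock: 13.78
ee_pos: [0.5641, 0.2491, 0.1362]
tcp_rot: [3.14, -0.0, 1.854]
force: [0.1, -0.3, 0.1]
width: 0.663
finger_force: 0.0
```

drive_tool(commands=[[[0, -1, 3], [0, 0, 0], 85], [[0, 0, 0], [0, 0, 0], 150], [[0, 0, 0], [0, 0, 0], 180], [[0, 0, 0], [0, 0, 0], 255], [[0, 0, 0], [0, 0, 0], 255]])

```text
clock: 14.4
ee_pos: [0.5625, 0.2487, 0.132]
tcp_rot: [3.142, 0.0, 1.854]
force: [0.5, -0.4, 0.5]
width: 0.296
finger_force: 29.9
```

drive_tool(commands=[[[0, 0, 0], [0, 0, 0], 255], [[0, 0, 0], [0, 0, 0], 255], [[0, 0, -10], [0, 0, 0], 255], [[0, 0, -15], [0, 0, 0], 255], [[0, 0, 0], [0, 0, 0], 255]])

```text
clock: 15.02
ee_pos: [0.5635, 0.2491, 0.1589]
tcp_rot: [3.139, -0.0, 1.854]
force: [-0.1, -0.6, -3.4]
width: 0.298
finger_force: 29.9
```

drive_tool(commands=[[[0, 0, -35], [0, 0, 0], 255], [[0, 0, -35], [0, 0, 0], 255], [[-30, -8, 0], [0, 0, 0], 255], [[-40, -12, 0], [0, 0, 0], 255], [[-40, -12, 0], [0, 0, 0], 255]])

```text
clock: 15.65
ee_pos: [0.5622, 0.1331, 0.2272]
tcp_rot: [3.141, 0.0, 1.855]
force: [0.1, 0.2, -3.2]
width: 0.298
finger_force: 30.0
```

drive_tool(commands=[[[-40, -12, 0], [0, 0, 0], 255], [[-40, -12, 0], [0, 0, 0], 255], [[-35, -10, 0], [0, 0, 0], 255], [[-22, -6, 0], [0, 0, 0], 255], [[0, 0, 0], [0, 0, 0], 255]])

```text
clock: 16.27
ee_pos: [0.5621, -0.01, 0.2271]
tcp_rot: [-3.142, 0.0, 1.852]
force: [-0.0, 1.0, -4.2]
width: 0.299
finger_force: 29.9
```

drive_tool(commands=[[[0, 0, 0], [0, 0, 0], 255], [[0, 0, 0], [0, 0, 0], 255]])

```text
clock: 16.52
ee_pos: [0.5623, -0.0078, 0.2271]
tcp_rot: [3.142, -0.0, 1.855]
force: [-0.5, 0.7, -2.9]
width: 0.301
finger_force: 30.0
```

```bash
cat > v.py <<'E'
from m import *
from bench import status
s=load("scene"); st=status.state(); print(st["ee_pos"],st["tcp_rot"]); np.savez("s4.npz",**s)
P=cloud(s); h=cv2.cvtColor(s["image"],cv2.COLOR_RGB2HSV)
r=np.hypot(P[...,0]-st["ee_pos"][0],P[...,1]-st["ee_pos"][1]); z0=st["ee_pos"][2]-.132
m=(r<.055)&(P[...,2]>z0+.03)&(P[...,2]<z0+.098)&(h[...,0]<16)&(h[...,1]>90)
q=P[m]
for i in range(4):
    A=np.c_[2*q,np.ones(len(q))]; c=np.linalg.lstsq(A,(q**2).sum(1),rcond=None)[0]; rad=np.sqrt(c[3]+(c[:3]**2).sum())
    e=np.abs(np.linalg.norm(q-c[:3],axis=1)-rad); q=q[e<max(.004,2*e.std())]
print("belly",len(q),c[:3],rad,"foot z by z0",z0)
cv2.imwrite("pics/%s.png"%__import__("sys").argv[1],cv2.resize(s["image"][150:300,230:380,::-1],(500,500),interpolation=cv2.INTER_CUBIC))
E
python3 v.py h4
```

```text
[ 0.56228227 -0.00779173  0.22708588] [ 3.14158456e+00 -1.59231571e-04  1.85484180e+00]
belly 1040 [ 0.56280909 -0.00752079  0.14918102] 0.05001841966405704 foot z by z0 0.09508587666101287
```

View pics/h4.png

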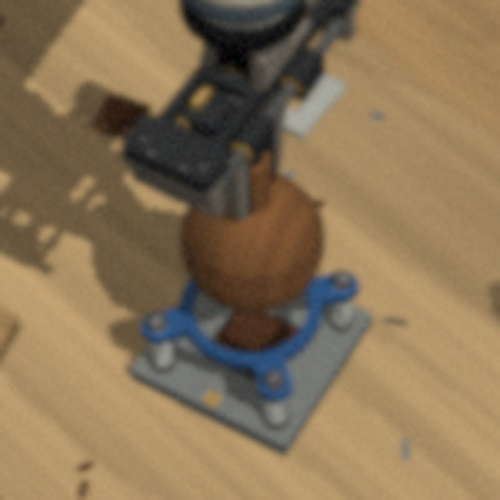

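The vase hangs upright above the ring (belly centre at crop (252,245)), the plinth visible in the pocket below it.

drive_tool(commands=[[[-2, 0, 15], [0, 0, 0], 255], [[0, 0, 20], [0, 0, 0], 255], [[0, 0, 10], [0, 0, 0], 255], [[0, 0, 0], [0, 0, 0], 255], [[0, 0, 0], [0, 0, 0], 255]])

```text
clock: 17.2
ee_pos: [0.5632, -0.0105, 0.1825]
tcp_rot: [3.141, 0.0, 1.854]
force: [0.7, 0.4, -2.8]
width: 0.298
finger_force: 30.0
```

drive_tool(commands=[[[0, 0, 2], [0, 0, 0], 255], [[0, 0, 2], [0, 0, 0], 255], [[0, 0, 2], [0, 0, 0], 255], [[0, 0, 2], [0, 0, 0], 255], [[0, 0, 0], [0, 0, 0], 255]])

```text
clock: 17.82
ee_pos: [0.5634, -0.0104, 0.1745]
tcp_rot: [3.14, 0.0, 1.854]
force: [-0.2, -0.0, 1.3]
width: 0.299
finger_force: 30.0
```

drive_tool(commands=[[[0, 0, 1], [0, 0, 0], 255], [[0, 0, 0], [0, 0, 0], 255], [[0, 0, 2], [0, 0, 0], 255], [[0, 0, 2], [0, 0, 0], 255], [[0, 0, 0], [0, 0, 0], 255]])

```text
clock: 18.45
ee_pos: [0.5634, -0.0105, 0.1693]
tcp_rot: [3.141, 0.0, 1.854]
force: [1.8, 1.6, 5.5]
width: 0.302
finger_force: 30.0
```

drive_tool(commands=[[[0, 0, 2], [0, 0, 0], 255], [[0, 0, 2], [0, 0, 0], 255], [[0, 0, 2], [0, 0, 0], 255], [[0, 0, 0], [0, 0, 0], 255], [[0, 0, 0], [0, 0, 0], 255]])

```text
clock: 19.08
ee_pos: [0.5635, -0.0105, 0.1637]
tcp_rot: [3.14, 0.0, 1.854]
force: [0.6, 2.2, 8.3]
width: 0.3
finger_force: 30.0
```

drive_tool(commands=[[[0, 0, 1], [0, 0, 0], 255], [[0, 0, 0.5], [0, 0, 0], 255], [[0, 0, 0], [0, 0, 0], 255], [[0, 0, 0], [0, 0, 0], 255]])

```text
clock: 19.58
ee_pos: [0.5638, -0.0104, 0.1629]
tcp_rot: [3.14, 0.0, 1.854]
force: [0.0, 1.8, 14.9]
width: 0.297
finger_force: 30.0
```

drive_tool(commands=[[[0, 0, 0.5], [0, 0, 0], 255], [[0, 0, 0.5], [0, 0, 0], 255], [[0, 0, 0], [0, 0, 0], 255], [[0, 0, 0], [0, 0, 0], 255]])

```text
clock: 20.08
ee_pos: [0.564, -0.0104, 0.1628]
tcp_rot: [3.139, 0.001, 1.854]
force: [-2.6, 3.2, 22.3]
width: 0.296
finger_force: 30.0
```

```bash
python3 v.py h5; python3 -c "
from bench import status; s=status.state(); print(s['clock'],s['force'],s['finger_force'],s['ee_pos'])"
```

```text
[ 0.56407248 -0.01038751  0.16279562] [3.13880771e+00 5.99152976e-04 1.85381047e+00]
belly 864 [ 0.56427387 -0.00992751  0.08538729] 0.04974451452855321 foot z by z0 0.030795622406923656
20.125 [-2.15787725  2.36925227 22.2602752 ] 30.003865957260132 [ 0.56407248 -0.01038751  0.16279562]
```

View pics/h5.png

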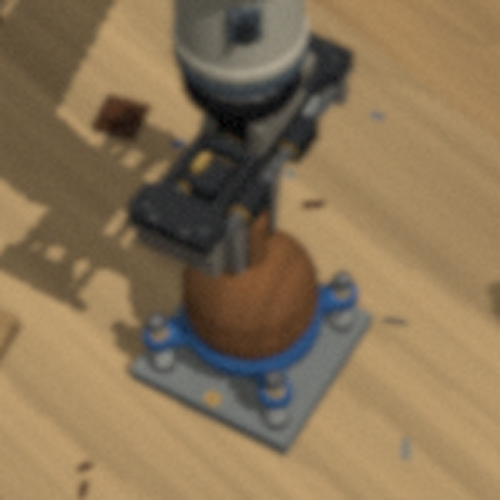

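The vase stands upright with its belly (crop (252,297)) in the ring, and the ring is pressed down below the pin caps. The foot is at about z = 31 mm and the push is steady at about 22 N.

```bash
python3 -c "
from bench import hand_in; print(hand_in())"
```

```text
the job is handed in; nothing more can be done
None
```

I seated the plinth in the pocket and let go of it, then pressed the vase onto it and handed in with the gripper still holding it down at about 22 N; hand-in returned no verdict.

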